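# Slide the top plate off the stack into the welding fixture

### The job

Slide the top plate of the stack of rectangular steel plates sideways onto the fixture beside it, never lifting it, and leave the plates beneath as they lie. Push it square against the fence with its ends level with the fence's ends, then swing the keeper arm round until it points straight across the fence, over the plate. Leave everything else on the bench where it is.

Things in the scene. Friction and masses are not known exactly. Their poses are not given: they have to be found in the camera images.
- plate_top_c (a point): centre (half-way up) of the TOP plate of the stack of three plain rectangular steel plates. Each is 90 (x) x 100 (y) x 12 (z) mm, about 0.75 kg, axes those of the plate; too wide for most grippers, so pushed by its edge. In the stack it fills z = 0.032 to 0.044 (centre 0.038); lying on the fixture 0.030 to 0.042 (centre 0.036)
- plate_middle_c (a point): centre of the middle plate, z = 0.020 to 0.032, same size; it must stay where it is. Only friction holds it
- plate_bottom_c (a point): centre of the bottom plate, z = 0.008 to 0.020, same size; it must stay where it is
- rack: fixed wooden base (94 x 104 x 8 mm) under the stack of plates; origin under its centre. It stands on the fixture's +y or -y side (either, at random), 135 to 150 mm from the fixture's origin; plates lie on it a little askew (their yaw within 0.15 rad of the fixture's). Gap between stack and fixture 5 to 40 mm
- fixture: fixed steel fixture; origin on the table, x axis away from the robot (yaw within 0.35 rad). In its axes: flat deck at z = 0.030 (2 mm below the top plate's underside in the stack), x = -0.070 to 0.115, y = -0.065 to 0.065. On it a fence along y: face at x = 0.060, 14 mm thick, top at z = 0.044, y = -0.050 to 0.050, just as long as the plate. Deck open on the other three sides
- seat (a point): where the centre of the seated plate belongs: at (0.015, 0, 0.036) in the fixture's axes, plate square (its x along the fixture's x), its 100 mm edge against the fence and its ends level with the fence's ends
- keeper_pivot (a point): point on the vertical axis of the keeper arm, behind the fence, at (0.090, 0, 0.056) in the fixture's axes; the pivot's head tops out at z = 0.060
- keeper_pin (a point): on the axis of the keeper's upright black pin (14 mm diameter, z = 0.056 to 0.092) at z = 0.078, 60 mm from the pivot. The flat arm is 20 mm wide, z = 0.048 to 0.056, and ends 76 mm from the pivot; a foot under it reaches down to z = 0.045, clearing the fence by 1 mm and a plate on the deck by 3 mm
- keeper (a joint): angle of the keeper arm (rad); stays where left (friction about 0.06 N m). 0: closed, pointing along the fixture's -x across the fence over the plate. Positive is anticlockwise from above: pin at (0.090 - 0.060 cos q, -0.060 sin q) in the fixture's axes. Starts parked at 1.3 to 2.0, beside or behind the fence; range -0.6 to 2.2
- flange0: lower of two loose steel flange rings (96 mm across, 40 mm hole, 12 mm thick) stacked on the other wooden base, on the opposite side of the fixture from the plates (either side at random); origin at the centre of its underside. Bystander
- flange1: upper of the two flange rings (top face at z = 0.032). Bystander
- spray: spray can standing up, 56 mm across, 150 mm tall, behind the fixture to one side; origin under its centre. Bystander
- angle_block: dark steel L-shaped angle block, 60 x 50 x 67 mm high, behind the fixture to one side; origin under its centre. Bystander
- cup: open steel cup, 68 mm across, 75 mm tall, in front of one of the stacks; origin under its centre. Bystander
- nozzle: brass and copper torch nozzle standing on its flange, 44 mm across, 52 mm tall, in front of the other stack; origin under its centre. Bystander
- hammer: hammer, 260 mm long, lying outside one of the stacks, its handle roughly along the fixture's x. Bystander
- brush: wire brush, 220 mm long, lying outside the other stack. Bystander

How it is judged:
On the way, in this order (a step that is already met when the one before it is completed fails the run):
1. the top plate lies on the fixture's deck, square against the fence, its ends level with the fence's (x of plate_top_c in the frame of fixture between 0.0115 and 0.0185 m and y of plate_top_c in the frame of fixture between -0.012 and 0.012 m and z of plate_top_c in the frame of fixture between 0.033 and 0.0385 m and angle between the x axis of plate_top_c and the x axis of fixture, either way round below 0.05 rad), for 0.2 s.
2. the keeper arm is swung across the fence over the seated plate (all of step 1 and value of joint keeper between -0.2 and 0.2 rad), for 0.2 s.
At the end, for the whole second after the job is handed in: Top plate at rest flat on the fixture, within 3.5 mm of touching the fence, 12 mm of centred along it, square within 0.05 rad; keeper within 0.2 rad of straight across; the lower plates moved less than 10 mm each, the rings and other things less than 25 mm (all of step 2 and distance of each of plate_bottom_c, plate_middle_c from where it was at the start of the episode below 0.01 m and distance of each of flange0, flange1, spray, angle_block, cup, nozzle, hammer, brush from where it was at the start of the episode below 0.025 m and linear speed of plate_top below 0.01 m/s).
It fails at once if the top plate is lifted (its centre more than 15 mm above where it started) or tipped more than 0.2 rad (height (world z) of plate_top_c above 0.053 m or angle between plate_top_c's own z axis and vertical above 0.2 rad).
It fails at once if a plate beneath is moved by more than 10 mm (distance of any of plate_bottom_c, plate_middle_c from where it was at the start of the episode above 0.01 m).
It fails at once if another thing on the bench is moved by more than 25 mm (distance of any of flange0, flange1, spray, angle_block, cup, nozzle, hammer, brush from where it was at the start of the episode above 0.025 m).
It also fails if it takes over 56 s, if anything falls off the work surface, if the arm or the gripper's body presses on something with over 40 N, if the wrist force passes 120 N, or if a joint passes its speed limit or range.

### The arm

A 7-joint arm with a two-finger parallel gripper is mounted at the origin on the work surface. World frame = base frame: x ahead of the robot, y to its left, z up, the work surface at z = 0. Lengths are in m, angles in rad, forces in N, time in s.
With the tool pointing down it reaches from about 0.425 to 0.975 m from the base axis. Payload 16.7 kg.
Tool frame: the origin (TCP) lies at the very end of the fingers, on their centre line; the grasp point (between the pads) lies 19 mm behind it; z points along the fingers, x is the direction in which the jaws open and shut, and the axes are right-handed (so a half turn about z gives the same grasp; the last joint's range is limited). The gripper opens to 85 mm and grips with 20 to 120 N. Pads are 22 mm wide; open, the fingers measure 114 mm over their backs; the gripper's body (76 mm by 85 mm) begins 54 mm behind the grasp point. The pads swing forward as they close: fully open they stand 13 mm farther back than shut.
Start: joints at [-0.149, 0.426, 0.074, 1.606, -0.034, 1.111, -0.067], TCP at [0.675, -0, 0.231] pointing down, gripper open.
Joint ranges: [-2.85, 2.85], [-0.5, 2.14], [-1.23, 1.37], [0.21, 2.46], [-1.02, 4.16], [0.16, 2.05], [-2.73, 2.73]. Speed limits (rad/s): [1.89, 1.89, 2.39, 2.39, 3.01, 3.01, 3.01].

### API

Orientations are given as a rotation vector (axis times angle).
In Python, from station import * gives the robot as it stands.
- The arm moves only by the tool move_arm, never from a script. Its argument "commands" is a list of rows, each an object of numbers: "tx", "ty", "tz": the shift along the tool's x, y, z in cm; "turn": the turn about the tool's z in degrees. In form: [{"tx": .., "ty": .., "tz": .., "turn": ..}, ...]. A call has 1 to 20 rows; each row is the pose to reach, as a shift and turn from the pose commanded when the call began, along the tool's axes at that moment; what a row does not reach only later rows make up. A row lasts 1/12 s, in which the tool goes at most 41.7 mm and 7.16 degrees, less where a joint would pass 70% of its speed; a pose out of reach is approached as far as the arm can. A call with a gripper value outside its range is refused whole. "grip" is the opening, from 0 (shut) to 1 (fully open), set as the call begins (left out, the last holds). The fingers move at their own pace and stop on an object; "squeeze" is the grip in N (left out, the last holds). Time passes only in rows, so rows that repeat a pose let the fingers close. It gives the time, the measured TCP pose, the force and the opening at its end, in the units of the state.
- sense(): the state, without advancing time (a new reading comes with each control period).
- read_camera(name): name is "scene" or "side" or "wrist"; returns the picture (400x640x3 uint8, red, green, blue); there is no depth.
- camera_params(name): a dict with "K" (3x3 intrinsics, pixels), "rvec" (rotation vector, rad) and "tvec" (3), from world to camera coordinates, as OpenCV has them. Camera axes: x right, y down, z forward; pixel columns grow to the right and rows downward; lengths in m; the calibration is good to about 2 mm. A picture is of the moment at which its call begins: read the wrist's pose just before it. camera_params takes no time and is no camera call; for the wrist camera it gives the pose at the moment of the call.
- hand_in(): hands the job in, once; it reports no verdict.
The state is a dict: "time_s": time; "joint_pos": joint angles; "qvel": joint speeds; "joint_efforts": joint torques, N m; "position": TCP position; "ee_rot": TCP orientation; "contact_force": force on the tool from outside, world axes, zero at the start; "moment": the same for the moment, N m; "gripper_width": finger opening in m.
Only numpy, scipy, OpenCV 4.12 (cv2) and the standard library are available. Lean on these libraries where they do the work, as an engineer would, in place of code of your own. Each camera call takes 0.05 s, during which the arm holds its last target. There are 200 camera calls.

## Working session

There is one attempt and no reset: what is moved stays moved. The work goes in short steps, Python scripts to look and compute and a tool call to move; the robot and the scene stay as the last step left them, time stands still between calls to the robot, and variables do not carry over. Pictures are saved under pics/ and viewed, about 8 in all and at most 12, crops included, and the job is handed in when it is done.

Besides the shell and the picture viewer there is one more tool, called after "Emit:" as a command line: name --argument value ..., lists and objects as JSON in quotes. move_arm: Moves the arm, as the interface text tells. Its arguments: {"type":"object","properties":{"commands":{"type":"array"},"grip":{"type":"number"},"squeeze":{"type":"number"}},"required":["commands"]}

```bash
mkdir -p pics
python3 - <<'E'
from station import *
import cv2
s=sense();print(s)
for n in ["scene","side","wrist"]:
    p=camera_params(n);print(n,p)
    cv2.imwrite(f"pics/{n}0.png",read_camera(n)[:,:,::-1])
E
```

```text
{'time_s': 0.0, 'joint_pos': array([-0.14950804,  0.42675798,  0.07383747,  1.60659832, -0.03413981,
        1.11081411, -0.06710923]), 'qvel': array([-0.00092867,  0.00035976, -0.00017091, -0.00044989, -0.00057533,
       -0.00043548,  0.00120434]), 'joint_efforts': array([ 7.16691302e-04, -9.49842310e+01,  3.76242042e+00, -4.63523841e+01,
        1.94300286e-02,  1.01335210e-02,  2.85131875e-06]), 'position': array([ 6.74589590e-01, -3.11088777e-06,  2.30596690e-01]), 'ee_rot': array([ 3.14153373e+00, -5.97877815e-05, -2.06987871e-03]), 'contact_force': array([0.1432887 , 0.22816542, 0.33748097]), 'moment': array([0.00656756, 0.02236732, 0.007865  ]), 'gripper_width': 0.08538625138323173}
scene {'K': array([[450.69697437,   0.        , 317.14018662],
       [  0.        , 450.69697437, 198.10335845],
       [  0.        ,   0.        ,   1.        ]]), 'rvec': array([ 0.76176697,  2.4392397 , -1.32851872]), 'tvec': array([ 0.44147626, -0.13886258,  1.3700888 ])}
side {'K': array([[464.81556273,   0.        , 314.90873996],
       [  0.        , 464.81556273, 194.12392073],
       [  0.        ,   0.        ,   1.        ]]), 'rvec': array([ 2.34098687, -0.11122476,  0.02847037]), 'tvec': array([-0.57675571,  0.13451073,  1.18350603])}
wrist {'K': array([[281.15231358,   0.        , 323.7116482 ],
       [  0.        , 281.15231358, 203.31917354],
       [  0.        ,   0.        ,   1.        ]]), 'rvec': array([-2.84499964e+00,  4.56882485e-04,  1.42564753e-03]), 'tvec': array([-0.67424584, -0.03804176,  0.37907274])}
```

View pics/scene0.png

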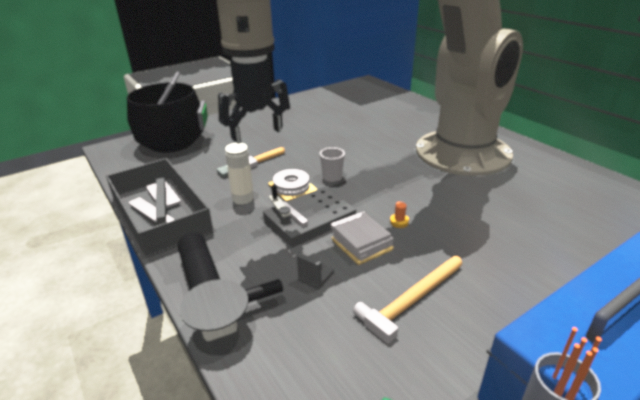

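View pics/side0.png

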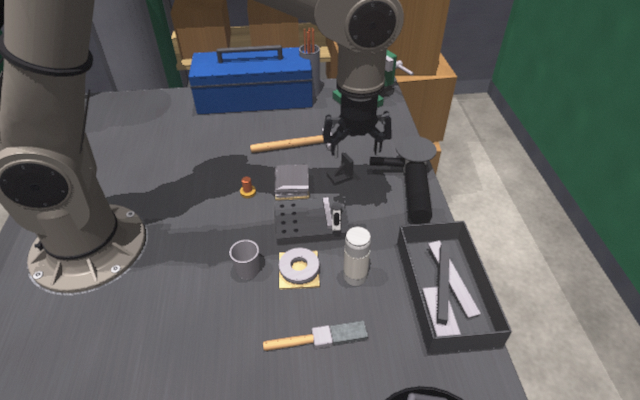

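View pics/wrist0.png

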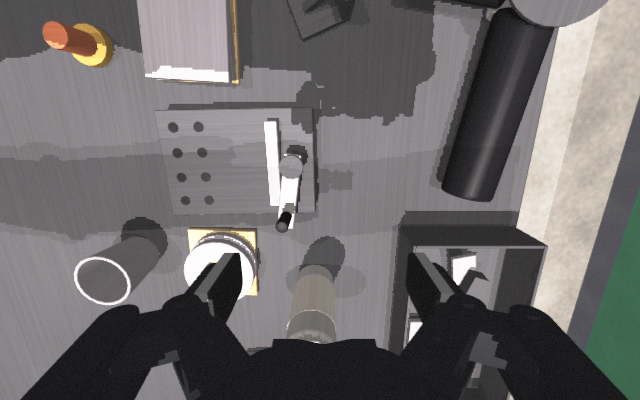

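Wrist view: the fixture deck has corners near (157,110), (314,107), (318,212) and (172,213). The plate stack is on its +y side, at (145–240, 0–82). The keeper pivot is at (291,165) and the pin at (285,222), with the spray can just beyond it. I'll calculate positions from these and plan a second view.

```bash
cat > h.py <<'E'
import numpy as np, cv2
def cam(p):
    R=cv2.Rodrigues(np.array(p["rvec"]))[0]; t=np.array(p["tvec"]); return np.array(p["K"]),R,t
def plane(p,uv,z):
    K,R,t=cam(p); c=-R.T@t; d=R.T@np.linalg.inv(K)@np.array([uv[0],uv[1],1.]); return c+d*(z-c[2])/d[2]
def proj(p,X):
    return cv2.projectPoints(np.array(X,float).reshape(-1,3),np.array(p["rvec"]),np.array(p["tvec"]),np.array(p["K"]),None)[0].reshape(-1,2)
def tri(ps,uvs):
    A=[];b=[]
    for p,uv in zip(ps,uvs):
        K,R,t=cam(p); c=-R.T@t; d=R.T@np.linalg.inv(K)@np.array([*uv,1.]); d/=np.linalg.norm(d); M=np.eye(3)-np.outer(d,d); A.append(M); b.append(M@c)
    return np.linalg.lstsq(np.vstack(A),np.hstack(b),rcond=None)[0]
E
python3 - <<'E'
from h import *; from station import *
p=camera_params("wrist"); K,R,t=cam(p); print("cam",-R.T@t, R[2])
for n,uv,z in [("d1",(157,110),.03),("d2",(314,107),.03),("d3",(318,212),.03),("d4",(172,213),.03),("piv",(291,163),.06),("pintop",(284,227),.092),("pl1",(146,77),.032),("pl2",(231,83),.032),("sprayfoot",(325,240),0),("cupfoot",(140,245),0),("nozfoot",(90,45),0.)]:
    print(n,plane(p,uv,z).round(4))
E
```

```text
cam [0.67465967 0.07409662 0.3731049 ] [-8.65843975e-04 -2.92247620e-01 -9.56342292e-01]
d1 [0.4812 0.0824 0.03  ]
d2 [0.6632 0.0856 0.03  ]
d3 [ 0.667  -0.0424  0.03  ]
d4 [ 0.4786 -0.0438  0.03  ]
piv [0.6379 0.0255 0.06  ]
pintop [ 0.6318 -0.0384  0.092 ]
pl1 [0.4761 0.1173 0.032 ]
pl2 [0.5704 0.1111 0.032 ]
sprayfoot [ 0.6762 -0.0954  0.    ]
cupfoot [ 0.4071 -0.1032  0.    ]
nozfoot [0.3976 0.1562 0.    ]
```

Emit:
move_arm --commands '[{"tx":-3,"ty":-3.3,"tz":-1},{"tx":-6,"ty":-6.6,"tz":-2},{"tx":-9,"ty":-10,"tz":-2},{"tx":-11,"ty":-13,"tz":-2},{"tx":-11,"ty":-13,"tz":-2},{"tx":-11,"ty":-13,"tz":-2}]' --grip 0.4

```text
invalid input at $.commands[0]: expected keys tx, ty, tz, turn
```

Run:
```python
from station import *
import cv2,json
s=sense();p=camera_params("wrist");im=read_camera("wrist")
print(s["time_s"],s["position"],s["ee_rot"],s["gripper_width"],s["contact_force"])
json.dump({k:p[k].tolist() for k in p},open("w1.json","w"))
cv2.imwrite("pics/wrist1.png",cv2.resize(im,(800,500),interpolation=cv2.INTER_CUBIC)[:,:,::-1])
```

```text
0.15 [ 6.74707025e-01 -3.09480239e-05  2.30784789e-01] [ 3.14152194e+00 -4.75028034e-05 -1.47274180e-03] 0.08535255505751224 [ 0.08464537  0.61190193 -0.24753045]
```

View pics/wrist1.png

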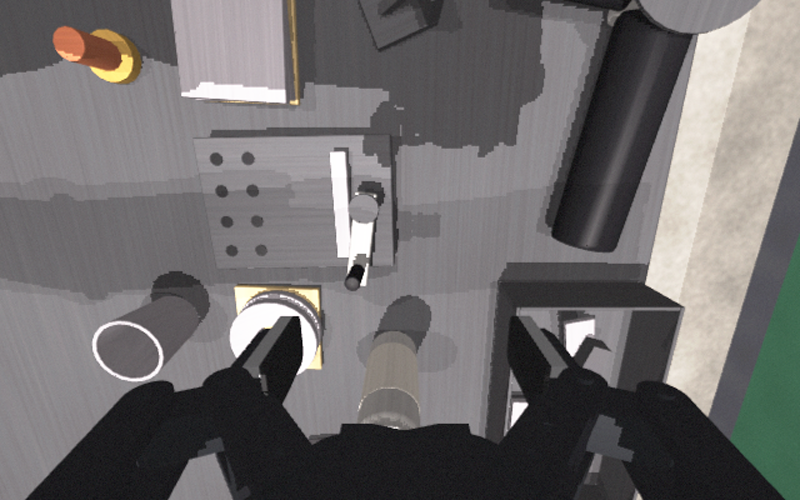

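The move was refused because every row needs all four keys, so this is the same view as before, enlarged. It gives sharper points: fence front face corners near (330,151) and (337,258) px in the enlarged picture, pin top at (354,283).

Emit:
move_arm --commands '[{"tx":-3,"ty":-3.3,"tz":-1,"turn":0},{"tx":-6,"ty":-6.6,"tz":-2,"turn":0},{"tx":-9,"ty":-10,"tz":-2,"turn":0},{"tx":-11,"ty":-13,"tz":-2,"turn":0},{"tx":-11,"ty":-13,"tz":-2,"turn":0},{"tx":-11,"ty":-13,"tz":-2,"turn":0}]' --grip 0.4

```text
time_s: 0.7
position: [0.5633, 0.1332, 0.2517]
ee_rot: [-3.141, -0.008, 0.0]
contact_force: [0.2, -0.5, 0.1]
gripper_width: 0.0338
```

Run:
```python
from station import *
import cv2,json
p0=json.load(open("w1.json")); json.dump(p0,open("w0.json","w"))
s=sense();p=camera_params("wrist");im=read_camera("wrist")
print(s["time_s"],s["position"],s["ee_rot"],s["gripper_width"],s["contact_force"])
json.dump({k:p[k].tolist() for k in p},open("w1.json","w"))
cv2.imwrite("pics/wrist2.png",cv2.resize(im,(800,500),interpolation=cv2.INTER_CUBIC)[:,:,::-1])
```

```text
0.7 [0.56327082 0.13316322 0.25171157] [-3.14058284e+00 -7.57349642e-03  2.18671556e-05] 0.033826494909184456 [ 0.18292363 -0.50845645  0.1111284 ]
```

View pics/wrist2.png

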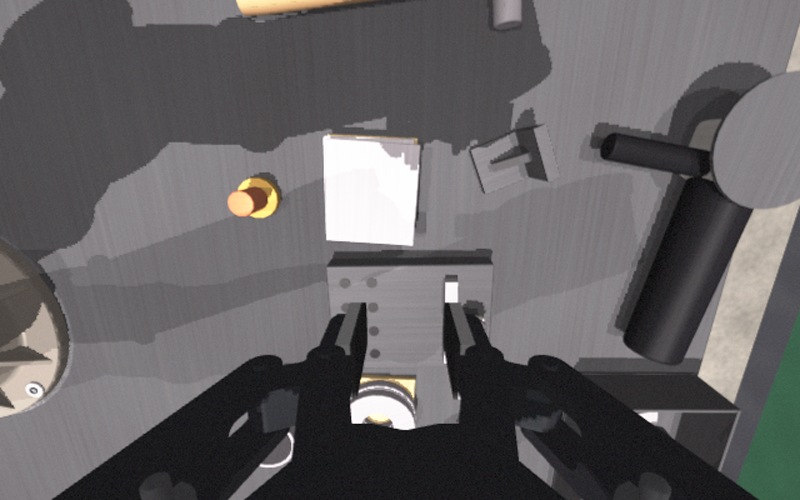

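This view shows the top plate with corners near (324,136), (420,143), (413,245) and (327,239), and the deck's +y edge from (328,266) to (492,263). The fence end is at (445–458, 276–300).

Run:
```python
from h import *; import json
p0=json.load(open("w0.json"));p1=json.load(open("w1.json"));s=.8
P=[plane(p1,(u*s,v*s),.044)[:2] for u,v in [(324,136),(420,143),(413,245),(327,239)]]
print("plate",np.round(P,4),np.linalg.norm(P[0]-P[1]),np.linalg.norm(P[1]-P[2]),np.linalg.norm(P[2]-P[3]),np.linalg.norm(P[3]-P[0]),"c",np.mean(P,0))
print("deck +y edge",[plane(p1,(u*s,v*s),.03).round(4) for u,v in [(328,266),(492,263)]])
print("deck p0",[plane(p0,(u*s,v*s),.03).round(4) for u,v in [(195,138),(391,135),(396,265),(216,268)]])
print("fence p1",[plane(p1,(u*s,v*s),.044).round(4) for u,v in [(445,276),(458,276)]])
print("fence p0",[plane(p0,(u*s,v*s),.044).round(4) for u,v in [(330,151),(347,151),(351,258),(337,258)]])
print("pin",plane(p0,(354*s,283*s),.092),"piv",plane(p0,(364*s,207*s),.06))
print("tri deck",tri([p0,p1],[(195*s,138*s),(328*s,266*s)]),tri([p0,p1],[(391*s,135*s),(492*s,263*s)]))
print("tri fence",tri([p0,p1],[(330*s,151*s),(445*s,276*s)]),"tri plate BL,BR",tri([p0,p1],[(181*s,95*s),(327*s,239*s)]),tri([p0,p1],[(286*s,101*s),(413*s,245*s)]))
```

```text
plate [[0.4866 0.2169]
 [0.5774 0.211 ]
 [0.5719 0.1105]
 [0.4834 0.1165]] 0.0909867175686712 0.10066271052181877 0.08867009106135398 0.1004553040874321 c [0.52983389 0.16372043]
deck +y edge [array([0.4795, 0.0824, 0.03  ]), array([0.6587, 0.0866, 0.03  ])]
deck p0 [array([0.4799, 0.082 , 0.03  ]), array([0.6618, 0.0845, 0.03  ]), array([ 0.6654, -0.0424,  0.03  ]), array([ 0.4793, -0.0457,  0.03  ])]
fence p1 [array([0.6062, 0.0765, 0.044 ]), array([0.62  , 0.0766, 0.044 ])]
fence p0 [array([0.6073, 0.0705, 0.044 ]), array([0.6226, 0.0705, 0.044 ]), array([ 0.6217, -0.0304,  0.044 ]), array([ 0.6079, -0.0304,  0.044 ])]
pin [ 0.63094424 -0.0376802   0.092     ] piv [0.63802506 0.02254737 0.06      ]
tri deck [0.47924952 0.08197699 0.02879232] [0.66111333 0.08441078 0.02235321]
tri fence [0.6064065  0.07143204 0.03351236] tri plate BL,BR [0.48359219 0.11674923 0.04613396] [0.57218772 0.11141458 0.04618434]
```

```bash
python3 - <<'E'
from h import *; from station import *; import json
p1=json.load(open("w1.json"));p0=json.load(open("w0.json"))
for p,pos,w in [(p1,[.5633,.1332,.2517],.0338),(p0,[.6747,0,.2308],.0854)]:
  for dz in (-.013,0,.005,.010,.013):
    X=[[pos[0]+sx*w/2,pos[1]+sy*.011,pos[2]+dz] for sx in(-1,1) for sy in(1,-1)]
    print(dz,(proj(p,X)/.8).round(0).tolist())
E
python3 - <<'E'
import cv2
a=cv2.imread('pics/wrist2.png')[280:440,300:500];b=cv2.imread('pics/wrist1.png')[290:450,220:620]
a=cv2.resize(a,None,fx=2,fy=2);b=cv2.resize(b,(500,320))[:, :320]
import numpy as np
cv2.imwrite('pics/tips.png',cv2.convertScaleAbs(np.hstack([a,b]),alpha=2,beta=20))
E
```

```text
-0.013 [[370.0, 285.0], [371.0, 327.0], [441.0, 286.0], [439.0, 327.0]]
0 [[367.0, 297.0], [368.0, 341.0], [444.0, 297.0], [442.0, 341.0]]
0.005 [[366.0, 301.0], [367.0, 347.0], [445.0, 302.0], [443.0, 347.0]]
0.01 [[364.0, 306.0], [366.0, 353.0], [446.0, 307.0], [444.0, 353.0]]
0.013 [[363.0, 310.0], [365.0, 357.0], [447.0, 310.0], [445.0, 357.0]]
-0.013 [[315.0, 286.0], [319.0, 327.0], [495.0, 286.0], [492.0, 327.0]]
0 [[308.0, 297.0], [312.0, 341.0], [502.0, 297.0], [498.0, 341.0]]
0.005 [[305.0, 302.0], [309.0, 347.0], [505.0, 302.0], [501.0, 347.0]]
0.01 [[302.0, 307.0], [306.0, 353.0], [509.0, 307.0], [504.0, 353.0]]
0.013 [[299.0, 310.0], [304.0, 357.0], [511.0, 310.0], [506.0, 357.0]]
```

View pics/tips.png

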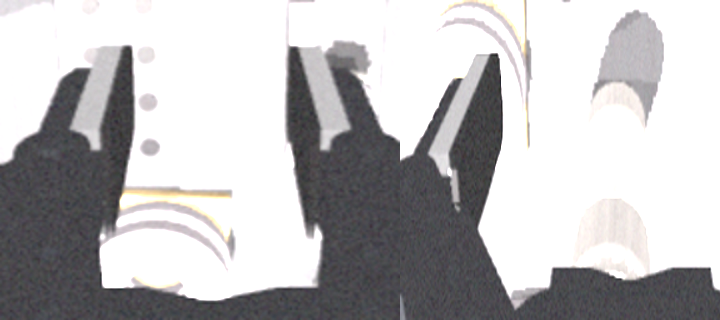

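The fingertips at 0.4 opening sit about 5 mm behind the nominal TCP, so a TCP height of 0.032 puts them near 0.037, inside the top plate's edge.

Emit:
move_arm --commands '[{"tx":-1.2,"ty":-3.6,"tz":1,"turn":-0.5},{"tx":-2.3,"ty":-7.2,"tz":2,"turn":-0.5},{"tx":-3.3,"ty":-10.7,"tz":4,"turn":-0.5},{"tx":-3.3,"ty":-10.7,"tz":8,"turn":-0.5},{"tx":-3.3,"ty":-10.7,"tz":12,"turn":-0.5},{"tx":-3.3,"ty":-10.7,"tz":16,"turn":-0.5},{"tx":-3.3,"ty":-10.7,"tz":19,"turn":-0.5},{"tx":-3.3,"ty":-10.7,"tz":21,"turn":-0.5},{"tx":-3.3,"ty":-10.7,"tz":22,"turn":-0.5},{"tx":-3.3,"ty":-10.7,"tz":22,"turn":-0.5},{"tx":-3.3,"ty":-10.7,"tz":22,"turn":-0.5}]' --grip 0.4

```text
time_s: 1.67
position: [0.5327, 0.2365, 0.0317]
ee_rot: [3.141, 0.012, 0.0]
contact_force: [0.5, 0.4, 1.2]
gripper_width: 0.0342
```

Emit:
move_arm --commands '[{"tx":-0.2,"ty":0.5,"tz":0,"turn":-0.2},{"tx":-0.2,"ty":1,"tz":0,"turn":-0.2},{"tx":-0.2,"ty":1.5,"tz":0,"turn":-0.2},{"tx":-0.2,"ty":2,"tz":0,"turn":-0.2},{"tx":-0.2,"ty":2.5,"tz":0,"turn":-0.2},{"tx":-0.2,"ty":3,"tz":0,"turn":-0.2},{"tx":-0.2,"ty":3.5,"tz":0,"turn":-0.2},{"tx":-0.2,"ty":3.5,"tz":0,"turn":-0.2}]'

```text
time_s: 2.33
position: [0.5311, 0.2015, 0.0325]
ee_rot: [-3.14, -0.018, -0.003]
contact_force: [0.5, 0.1, 0.5]
gripper_width: 0.034
```

Run:
```python
from station import *
import cv2,json
s=sense();p=camera_params("wrist");im=read_camera("wrist");sd=read_camera("side")
print(s["time_s"],s["position"],s["ee_rot"],s["contact_force"])
json.dump({k:p[k].tolist() for k in p},open("w2.json","w"))
c=cv2.resize(sd[120:290,220:420],(470,400),interpolation=cv2.INTER_CUBIC)
w=cv2.resize(im,(800,500),interpolation=cv2.INTER_CUBIC)[150:550,200:530]
import numpy as np
c=c[:w.shape[0]]; cv2.imwrite("pics/push1.png",np.hstack([c,w])[:,:,::-1])
```

```text
2.3333 [0.53113552 0.20152254 0.03253688] [-3.14040478 -0.01795174 -0.00320013] [0.53559159 0.09489047 0.49189113]
```

View pics/push1.png

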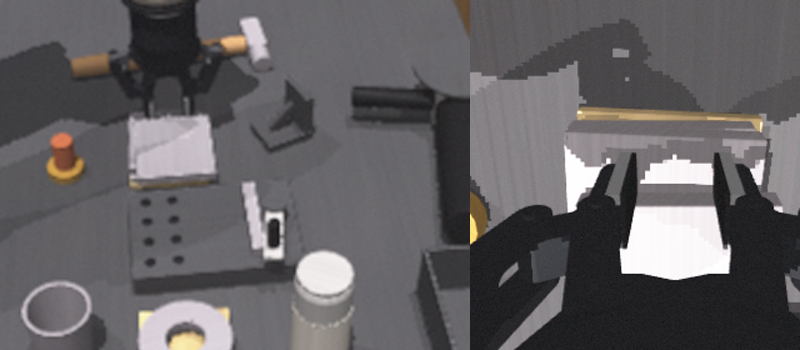

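The side view shows the top plate sliding toward the fixture ahead of both fingertips, and the wrist view shows the exposed middle plate still lined up with the rack. I'll carry on with the push.

Emit:
move_arm --commands '[{"tx":0,"ty":0.7,"tz":0,"turn":0},{"tx":0,"ty":1.4,"tz":0,"turn":0},{"tx":0,"ty":2.1,"tz":0,"turn":0},{"tx":0,"ty":2.8,"tz":0,"turn":0},{"tx":0,"ty":3.5,"tz":0,"turn":0},{"tx":0,"ty":4.2,"tz":0,"turn":0},{"tx":0,"ty":4.9,"tz":0,"turn":0},{"tx":0,"ty":5.6,"tz":0,"turn":0},{"tx":0,"ty":6.3,"tz":0,"turn":0},{"tx":0,"ty":7.0,"tz":0,"turn":0},{"tx":0,"ty":7.7,"tz":0,"turn":0},{"tx":0,"ty":8.4,"tz":0,"turn":0},{"tx":0,"ty":9.1,"tz":0,"turn":0},{"tx":0,"ty":9.8,"tz":0,"turn":0},{"tx":0,"ty":10.4,"tz":0,"turn":0},{"tx":0,"ty":10.9,"tz":0,"turn":0},{"tx":0,"ty":11.4,"tz":0,"turn":0},{"tx":0,"ty":11.8,"tz":0,"turn":0},{"tx":0,"ty":12.0,"tz":0,"turn":0},{"tx":0,"ty":12.0,"tz":0,"turn":0}]'

```text
time_s: 4.1
position: [0.5317, 0.0812, 0.0314]
ee_rot: [3.141, 0.018, -0.0]
contact_force: [0.8, 1.1, -0.4]
gripper_width: 0.0339
```

Emit:
move_arm --commands '[{"tx":0,"ty":-1,"tz":0,"turn":0},{"tx":0,"ty":-2,"tz":0,"turn":0},{"tx":0,"ty":-2,"tz":-4,"turn":0},{"tx":0,"ty":-2,"tz":-8,"turn":0},{"tx":0,"ty":-2,"tz":-12,"turn":7},{"tx":-1,"ty":-1.5,"tz":-16,"turn":14},{"tx":-2,"ty":0,"tz":-17,"turn":21},{"tx":-4,"ty":2,"tz":-17,"turn":28},{"tx":-6,"ty":4,"tz":-17,"turn":35},{"tx":-7.2,"ty":6.1,"tz":-17,"turn":42},{"tx":-7.2,"ty":6.1,"tz":-17,"turn":49},{"tx":-7.2,"ty":6.1,"tz":-17,"turn":56},{"tx":-7.2,"ty":6.1,"tz":-17,"turn":63},{"tx":-7.2,"ty":6.1,"tz":-17,"turn":70},{"tx":-7.2,"ty":6.1,"tz":-17,"turn":77},{"tx":-7.2,"ty":6.1,"tz":-17,"turn":84},{"tx":-7.2,"ty":6.1,"tz":-17,"turn":90},{"tx":-7.2,"ty":6.1,"tz":-17,"turn":90},{"tx":-7.2,"ty":6.1,"tz":-17,"turn":90}]'

```text
time_s: 5.68
position: [0.4604, 0.0209, 0.2013]
ee_rot: [2.24, -2.203, -0.0]
contact_force: [0.2, -0.3, -0.1]
gripper_width: 0.0345
```

Run:
```python
from station import *
import cv2,json
s=sense();p=camera_params("wrist");im=read_camera("wrist")
print(s["time_s"],s["position"],s["ee_rot"],cv2.Rodrigues(s["ee_rot"])[0].round(3),s["joint_pos"])
json.dump({k:p[k].tolist() for k in p},open("w3.json","w"))
cv2.imwrite("pics/w3.png",cv2.resize(im,(800,500),interpolation=cv2.INTER_CUBIC)[:,:,::-1])
```

```text
5.6833 [0.46040189 0.02087281 0.20126337] [ 2.23960769e+00 -2.20273393e+00 -2.04122250e-04] [[ 0.017 -1.    -0.   ]
 [-1.    -0.017 -0.   ]
 [ 0.     0.    -1.   ]] [-0.33417964  0.1047239   0.15996804  2.10873975 -0.02070838  0.92985836
 -1.71688026]
```

View pics/w3.png

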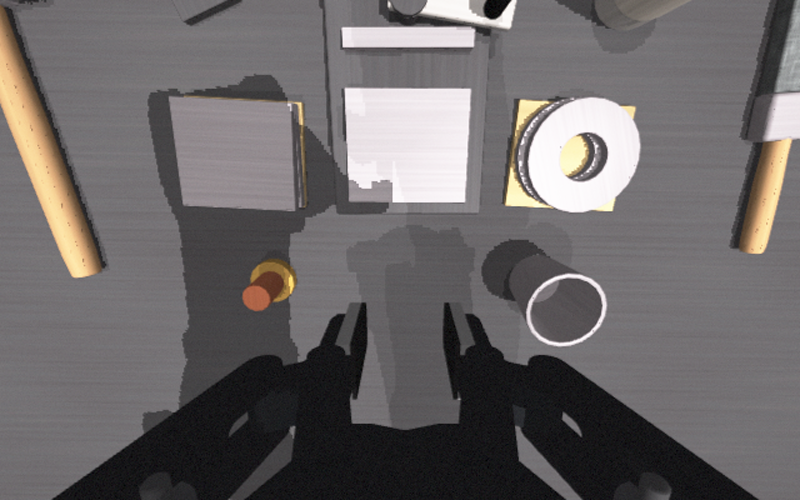

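The plate lies flat on the deck with corners near (344,88), (469,88), (471,203) and (347,203). The fence front top edge runs from (342,48) to (474,47), and the two lower plates look undisturbed.

Run:
```python
from h import *; import json
p=json.load(open("w3.json"));s=.8
f=lambda L,z:np.array([plane(p,(u*s,v*s),z)[:2] for u,v in L])
P=f([(344,88),(469,88),(471,203),(347,203)],.042);print("plate",P.round(4),P.mean(0).round(4))
print("sizes",np.linalg.norm(P[0]-P[1]),np.linalg.norm(P[1]-P[2]))
print("fence",f([(342,48),(474,47)],.044).round(4), "deck front",f([(337,213),(480,213)],.03).round(4))
M=f([(169,97),(292,101),(295,211),(184,206)],.032);print("middle",M.round(4),M.mean(0))
print("pin top, pivot",f([(500,12)],.092),f([(407,5)],.06))
```

```text
plate [[ 0.5781  0.0699]
 [ 0.5797 -0.0281]
 [ 0.4895 -0.0361]
 [ 0.4878  0.0704]] [0.5338 0.019 ]
sizes 0.09800928194247137 0.09050888557979593
fence [[ 0.6054  0.0702]
 [ 0.6077 -0.0296]] deck front [[ 0.4768  0.0817]
 [ 0.4788 -0.0471]]
middle [[0.5705 0.2144]
 [0.5691 0.1144]
 [0.4783 0.1187]
 [0.4812 0.2171]] [0.52478495 0.16615968]
pin top, pivot [[ 0.61542578 -0.03599078]] [[0.62882884 0.02156092]]
```

Emit:
move_arm --commands '[{"tx":0,"ty":0,"tz":4,"turn":0},{"tx":0,"ty":0,"tz":8,"turn":0},{"tx":0,"ty":0,"tz":12,"turn":0},{"tx":0,"ty":0,"tz":15,"turn":0},{"tx":0,"ty":0,"tz":16.9,"turn":0},{"tx":0,"ty":0,"tz":16.9,"turn":0},{"tx":0,"ty":-0.7,"tz":16.9,"turn":0},{"tx":0,"ty":-1.3,"tz":16.9,"turn":0},{"tx":0,"ty":-1.8,"tz":16.9,"turn":0},{"tx":0,"ty":-2.3,"tz":16.9,"turn":0},{"tx":0,"ty":-2.8,"tz":16.9,"turn":0},{"tx":0,"ty":-3.2,"tz":16.9,"turn":0},{"tx":0,"ty":-3.6,"tz":16.9,"turn":0},{"tx":0,"ty":-3.9,"tz":16.9,"turn":0},{"tx":0,"ty":-4.1,"tz":16.9,"turn":0},{"tx":0,"ty":-4.3,"tz":16.9,"turn":0},{"tx":0,"ty":-4.3,"tz":16.9,"turn":0}]'

```text
time_s: 7.15
position: [0.5038, 0.0207, 0.0335]
ee_rot: [-2.235, 2.207, 0.0]
contact_force: [-5.7, 0.6, 2.7]
gripper_width: 0.0344
```

Emit:
move_arm --commands '[{"tx":0,"ty":-0.1,"tz":0,"turn":0},{"tx":0,"ty":-0.2,"tz":0,"turn":0},{"tx":0,"ty":-0.2,"tz":0,"turn":0}]'

```text
time_s: 7.4
position: [0.5055, 0.0207, 0.0334]
ee_rot: [-2.235, 2.207, 0.001]
contact_force: [-7.2, -0.3, 4.0]
gripper_width: 0.034
```

Emit:
move_arm --commands '[{"tx":0,"ty":-0.15,"tz":0,"turn":0},{"tx":0,"ty":-0.3,"tz":0,"turn":0},{"tx":0,"ty":-0.3,"tz":0,"turn":0}]'

```text
time_s: 7.65
position: [0.5063, 0.0207, 0.0331]
ee_rot: [2.233, -2.205, -0.005]
contact_force: [-18.2, -0.1, 13.3]
gripper_width: 0.0342
```

Emit:
move_arm --commands '[{"tx":0,"ty":1,"tz":0,"turn":0},{"tx":0,"ty":2,"tz":0,"turn":0},{"tx":0,"ty":2,"tz":-4,"turn":0},{"tx":0,"ty":2,"tz":-8,"turn":0},{"tx":0,"ty":1,"tz":-12,"turn":0},{"tx":0,"ty":-1,"tz":-16,"turn":0},{"tx":0,"ty":-3,"tz":-18,"turn":0},{"tx":0,"ty":-3,"tz":-18,"turn":0},{"tx":0,"ty":-3,"tz":-18,"turn":0}]'

```text
time_s: 8.4
position: [0.5397, 0.0212, 0.2142]
ee_rot: [-2.233, 2.205, -0.004]
contact_force: [-0.9, 0.4, -0.9]
gripper_width: 0.034
```

Run:
```python
from station import *
import cv2,json
s=sense();p=camera_params("wrist");im=read_camera("wrist")
print(s["time_s"],s["position"],s["ee_rot"])
json.dump({k:p[k].tolist() for k in p},open("w4.json","w"))
cv2.imwrite("pics/w4.png",cv2.resize(im[:250,160:560],(800,500),interpolation=cv2.INTER_CUBIC)[:,:,::-1])
```

```text
8.4 [0.53972498 0.02119768 0.21424156] [-2.23254462  2.20536876 -0.00358335]
```

View pics/w4.png

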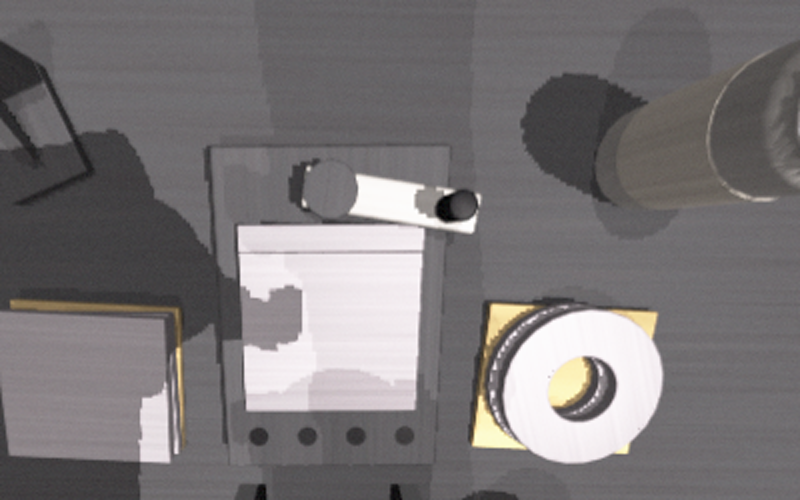

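The plate sits flush on the fence line at row 252, with its ends (240–423) level with the fence's ends (237–424). The pin top is at (464,203) and the pivot at (330,187).

Run:
```python
from h import *; import json
p=json.load(open("w4.json"));p0=json.load(open("w0.json"))
f=lambda L,z:np.array([plane(p,(160+u/2,v/2),z)[:2] for u,v in L]).round(4)
print("pin top",f([(464,203)],.092),"piv",f([(330,187)],.06),"armend",f([(480,193),(475,234)],.056))
print("tri pin",tri([p0,p],[(354*.8,283*.8),(160+232,101.5)]))
print("spray foot +y side",f([(596,150)],.0),"flange",f([(500,385)],.032),"plate",f([(240,252),(423,252),(416,411),(246,411)],.042))
print("fence",f([(238,225),(424,225)],.044), "block",f([(93,172)],0))
```

```text
pin top [[ 0.6288 -0.0386]] piv [[0.6373 0.0208]] armend [[ 0.6357 -0.0544]
 [ 0.6161 -0.0536]]
tri pin [ 0.6294805  -0.04072451  0.08370259]
spray foot +y side [[ 0.6641 -0.134 ]] flange [[ 0.5305 -0.0821]] plate [[ 0.6054  0.069 ]
 [ 0.6066 -0.0299]
 [ 0.5167 -0.0312]
 [ 0.5155  0.0684]]
fence [[ 0.6192  0.0693]
 [ 0.6204 -0.0292]] block [[0.6488 0.1604]]
```

Emit:
move_arm --commands '[{"tx":1.5,"ty":-2.2,"tz":0,"turn":-7},{"tx":3,"ty":-4.4,"tz":0,"turn":-14},{"tx":4.5,"ty":-6.6,"tz":1,"turn":-21},{"tx":6.2,"ty":-8.9,"tz":3,"turn":-28},{"tx":6.2,"ty":-8.9,"tz":6,"turn":-35},{"tx":6.2,"ty":-8.9,"tz":8,"turn":-42},{"tx":6.2,"ty":-8.9,"tz":8,"turn":-45},{"tx":6.2,"ty":-8.9,"tz":8,"turn":-45},{"tx":6.2,"ty":-8.9,"tz":8,"turn":-45}]' --grip 0.45

```text
time_s: 9.2
position: [0.6273, -0.04, 0.1317]
ee_rot: [2.908, -1.188, -0.002]
contact_force: [0.2, -0.4, -0.2]
gripper_width: 0.0385
```

Run:
```python
from station import *
from h import *
s=sense();p=camera_params("wrist");im=read_camera("wrist")
R=cv2.Rodrigues(s["ee_rot"])[0];print(s["time_s"],s["position"],R.round(3))
d=np.array([.629,-.0395,.063])-s["position"];print("tool shift cm",(R.T@d*100).round(2))
print("pin proj",proj(p,[[.629,-.0395,.092],[.629,-.0395,.056]]))
cv2.imwrite("pics/w5.png",cv2.resize(im[100:400,120:520],(800,600),interpolation=cv2.INTER_CUBIC)[:,:,::-1])
```

```text
9.2 [ 0.62732407 -0.03998997  0.13167224] [[ 0.714 -0.7   -0.001]
 [-0.7   -0.714  0.   ]
 [-0.001  0.001 -1.   ]]
tool shift cm [ 0.09 -0.16  6.87]
pin proj [[324.78936452 226.68750154]
 [324.66154841 210.2772576 ]]
```

View pics/w5.png

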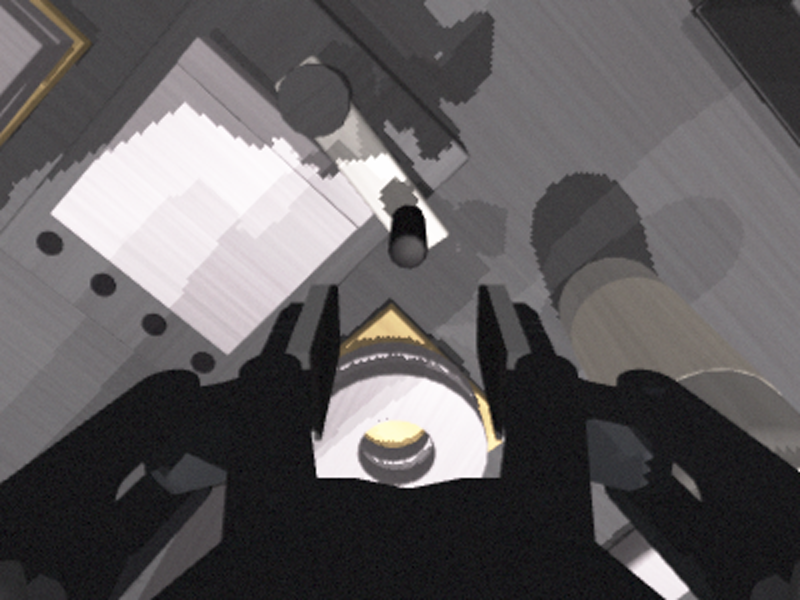

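The pin sits centred between the fingers at (408,250) in the crop, matching the prediction. I'll descend and narrow the jaws around it.

Emit:
move_arm --commands '[{"tx":0.1,"ty":-0.2,"tz":2,"turn":0},{"tx":0.1,"ty":-0.2,"tz":4,"turn":0},{"tx":0.1,"ty":-0.2,"tz":6,"turn":0},{"tx":0.1,"ty":-0.2,"tz":6.8,"turn":0},{"tx":0.1,"ty":-0.2,"tz":6.8,"turn":0},{"tx":0.1,"ty":-0.2,"tz":6.8,"turn":0}]'

```text
time_s: 9.75
position: [0.6306, -0.039, 0.065]
ee_rot: [-2.909, 1.186, -0.001]
contact_force: [-0.1, 0.2, 0.2]
gripper_width: 0.0383
```

Emit:
move_arm --commands '[{"tx":0,"ty":0,"tz":0,"turn":0},{"tx":0,"ty":0,"tz":0,"turn":0},{"tx":0,"ty":0,"tz":0,"turn":0},{"tx":0,"ty":0,"tz":0,"turn":0}]' --grip 0.25 --squeeze 20

```text
time_s: 10.08
position: [0.6307, -0.0391, 0.065]
ee_rot: [-2.909, 1.185, -0.001]
contact_force: [-1.3, 0.7, -0.3]
gripper_width: 0.0215
```

Run:
```python
from station import *
from h import *
s=sense();R=cv2.Rodrigues(s["ee_rot"])[0];print(s["position"],s["contact_force"],s["gripper_width"])
piv=np.array([.6373,.0208])
for a in np.linspace(1.43,-.05,16):
    d=np.array([*(piv-.06*np.array([np.cos(a),np.sin(a)])),s["position"][2]])-s["position"]
    print(round(a,2),(R.T@d*100).round(2))
```

```text
[ 0.63068379 -0.03912059  0.06504533] [-1.25212431  0.66646316 -0.2947198 ] 0.021500448794199843
1.43 [-0.16  0.09 -0.  ]
1.33 [-0.66  0.42 -0.  ]
1.23 [-1.18  0.69 -0.  ]
1.13 [-1.73  0.91 -0.  ]
1.04 [-2.3   1.08 -0.  ]
0.94 [-2.88  1.19 -0.  ]
0.84 [-3.47  1.25 -0.  ]
0.74 [-4.06  1.24 -0.  ]
0.64 [-4.65  1.18 -0.  ]
0.54 [-5.23  1.06 -0.  ]
0.44 [-5.79  0.88 -0.  ]
0.34 [-6.34  0.65 -0.  ]
0.25 [-6.86  0.36 -0.  ]
0.15 [-7.34  0.03 -0.  ]
0.05 [-7.8  -0.35 -0.  ]
-0.05 [-8.21 -0.78 -0.  ]
```

Emit:
move_arm --commands '[{"tx":-0.3,"ty":0.2,"tz":0,"turn":0},{"tx":-0.7,"ty":0.4,"tz":0,"turn":0},{"tx":-1.2,"ty":0.7,"tz":0,"turn":0},{"tx":-1.7,"ty":0.9,"tz":0,"turn":0},{"tx":-2.3,"ty":1.1,"tz":0,"turn":0},{"tx":-2.9,"ty":1.2,"tz":0,"turn":0},{"tx":-3.5,"ty":1.25,"tz":0,"turn":0},{"tx":-4.1,"ty":1.25,"tz":0,"turn":0},{"tx":-4.7,"ty":1.2,"tz":0,"turn":0},{"tx":-5.2,"ty":1.05,"tz":0,"turn":0},{"tx":-5.8,"ty":0.9,"tz":0,"turn":0},{"tx":-6.3,"ty":0.65,"tz":0,"turn":0},{"tx":-6.9,"ty":0.35,"tz":0,"turn":0},{"tx":-7.3,"ty":0,"tz":0,"turn":0},{"tx":-7.8,"ty":-0.35,"tz":0,"turn":0},{"tx":-8.2,"ty":-0.75,"tz":0,"turn":0},{"tx":-8.2,"ty":-0.75,"tz":0,"turn":0},{"tx":-8.2,"ty":-0.75,"tz":0,"turn":0}]'

```text
time_s: 11.58
position: [0.5769, 0.0241, 0.0643]
ee_rot: [-2.91, 1.183, 0.0]
contact_force: [-0.5, -0.2, -0.1]
gripper_width: 0.0209
```

Emit:
move_arm --commands '[{"tx":0,"ty":0,"tz":0,"turn":0},{"tx":0,"ty":0,"tz":0,"turn":0},{"tx":0,"ty":0,"tz":0,"turn":0},{"tx":0,"ty":0,"tz":-4,"turn":0},{"tx":0,"ty":0,"tz":-8,"turn":0},{"tx":-1,"ty":1.5,"tz":-12,"turn":0},{"tx":-2,"ty":4,"tz":-15,"turn":0},{"tx":-3,"ty":5,"tz":-16,"turn":0},{"tx":-3,"ty":5,"tz":-16,"turn":0}]' --grip 0.45

```text
time_s: 12.33
position: [0.5196, 0.0078, 0.2277]
ee_rot: [-2.907, 1.186, -0.006]
contact_force: [0.2, -0.5, 0.2]
gripper_width: 0.0385
```

Run:
```python
from station import *
import cv2,json
s=sense();p=camera_params("wrist");im=read_camera("wrist")
print(s["time_s"],s["position"],s["ee_rot"])
json.dump({k:p[k].tolist() for k in p},open("w6.json","w"))
cv2.imwrite("pics/w6.png",cv2.resize(im,(800,500),interpolation=cv2.INTER_CUBIC)[:,:,::-1])
```

```text
12.3333 [0.51960174 0.00784719 0.22770013] [-2.90665203  1.18581641 -0.00573808]
```

View pics/w6.png

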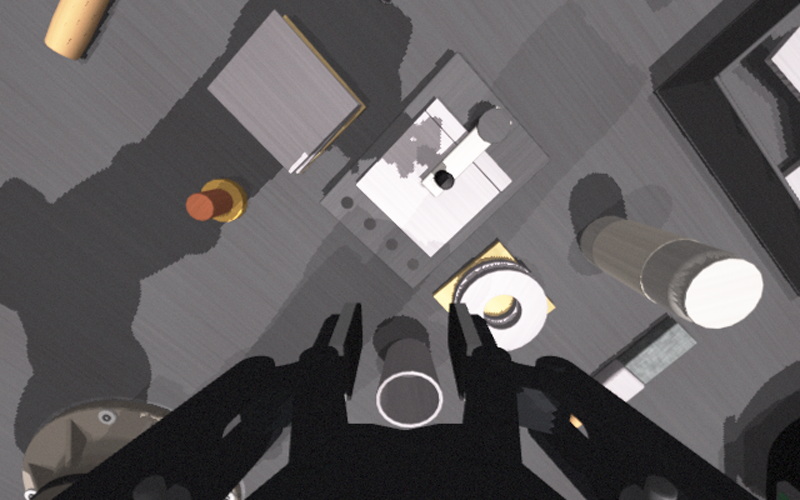

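The keeper now points across the fence and over the plate, with its pin at (444,181) and pivot at (494,126). The plate's front corners are at (356,187) and (431,257).

Run:
```python
from h import *; import json
p=json.load(open("w6.json"));s=.8
f=lambda L,z:np.array([plane(p,(u*s,v*s),z)[:2] for u,v in L]).round(4)
a=f([(444,181)],.092)[0];b=f([(494,126)],.06)[0];print(a,b,"angle",np.arctan2(b[1]-a[1],b[0]-a[0]))
P=f([(356,187),(431,257)],.042);print(P,"yaw",np.arctan2(-(P[0]-P[1])[0],(P[0]-P[1])[1]),"middle",f([(277,11),(208,89),(293,172),(363,103)],.032).mean(0))
```

```text
[0.5763 0.0211] [0.637  0.0206] angle -0.008237045993317977
[[ 0.5156  0.0669]
 [ 0.5187 -0.0309]] yaw 0.031686732241773145 middle [0.527275 0.16505 ]
```

```bash
python3 -c "
from station import *
print(hand_in())"
```

```text
the job is handed in; nothing more can be done
None
```

The job is handed in at about 12.4 s of the 56 s allowed. I slid the top plate onto the fixture with two fingertips and pushed it against the fence until the force rose to about 18 N. I then swung the keeper closed by its pin. Handing in gave no verdict.

**Plate:**
- Before I swung the keeper, the wrist camera showed the plate flush with the fence and its ends level within about 1 mm.
- After the swing, its front edge still put it at the fence within about 1 mm.
- That last picture gave its yaw as 0.032 rad against about 0.017 for the fixture, or roughly 0.015 rad out of square (limit 0.05). This rests on two corner pixels.

**Keeper:** it ended within about 0.03 rad of straight across (limit 0.2).

**Lower plates:** the two estimates of the middle plate's centre differed by about 3 mm, which is close to my measuring error. I have no accurate measurement of it from before the push. I checked the bottom plate only by eye, and it looked undisturbed.

**Other items:** those in view in the last picture looked unmoved, but I did not measure them. The angle block was last seen, still in place, before I swung the keeper.

**Disagreements:**
- The triangulated heights of the fence and the deck's far corner came out 8–10 mm low, so I used the stated heights there; the plate's height agreed within about 2 mm.
- The fixture yaw estimates ranged from 0.006 to 0.023 rad, all within tolerance.

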